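# Dispense one sample disc and nudge it onto the yellow spot

### The arm

A 7-joint arm with a two-finger parallel gripper is mounted at the origin on a cart in front of the work surface, level with it; the furniture and walls round the work are solid. World frame = base frame: x ahead of the robot, y to its left, z up, the work surface at z = 0. Lengths are in m, angles in degrees, forces in N, time in s.
With the tool pointing down it reaches from about 0.425 to 0.875 m from the base axis. Payload 4.7 kg.
Tool frame: the origin (TCP) lies midway between the tips of the shut fingers; the grasp point (between the pads) lies 19 mm behind it; z points along the fingers, y is the line along which they close (so a half turn about z gives the same grasp; the last joint's range is limited). The gripper opens to 87 mm and grips with 3 to 60 N. Pads are 19 mm wide; open, the fingers measure 117 mm over their backs; the gripper's body (75 mm by 190 mm) begins 51 mm behind the grasp point.
Start: joints at [73.402, 18.392, -4.016, 83.108, 1.295, 78.541, -3.26], TCP at [0.194, -0.62, 0.223] pointing down, gripper open.
Joint ranges: [-163.93, 163.93], [-17.29, 119.83], [-79.2, 71.16], [3.27, 140.29], [-89.18, 269.18], [5.43, 117.66], [-154.24, 154.24]. Speed limits (degrees/s): [147.25, 147.25, 180, 180, 180, 180, 180].

### API

Orientations are given as [roll, pitch, yaw] about the fixed x, y, z axes, in that order (R = Rz(yaw) Ry(pitch) Rx(roll)).
In Python, from cell import env gives the robot as it stands. The module is installed in compiled form; this text tells all that it offers.
- The arm moves only by the tool step_arm, never from a script. Its argument "rows" is a list of rows, each an object with "angular": the turn, a rotation vector about the tool's x, y, z in units of pi rad (1.0 is pi rad), a list of three; "slide": the shift along the tool's x, y, z in units of 500 mm (1.0 is 500 mm), a list of three; "jaw": the opening, from 0 (shut) to 1 (fully open). A call has 1 to 10 rows; each row shifts and turns the commanded pose from where the row before left it, along the tool's axes as they then stand; what a row does not reach is not made up. A row lasts 1/8 s, in which the tool goes at most 62.5 mm and 10.7 degrees, less where a joint would pass 70% of its speed; a pose out of reach is approached as far as the arm can. A call with a number of a shift or a turn outside -1 to 1 is refused whole. A call with a gripper value outside its range is refused whole. The fingers move at their own pace and stop on an object; "newtons" is the grip in N (left out, the last holds). Time passes only in rows, so rows that do not move let the fingers close. It gives the time, the measured TCP pose, the force, the opening and the grip force at its end, in the units of the state.
- env.get_obs(): the state, without advancing time (a new reading comes with each control period).
- env.read_camera(name): name is "scene" or "top" or "wrist"; returns the picture (480x640x3 uint8, red, green, blue); there is no depth.
- env.camera_info(name): a dict with "fx", "fy", "cx", "cy" (pixels), "k1" (the pictures are not rectified: a ray, as slopes to the right and down, at radius r is drawn at 1 + k1 r^2 times it, then the intrinsics apply), "R" (3x3) and "t" (3): a world point X has camera coordinates R X + t. Camera axes: x right, y down, z forward; pixel columns grow to the right and rows downward; lengths in m; the calibration is good to about 2 mm. A picture is of the moment at which its call begins: read the wrist's pose just before it. camera_info takes no time and is no camera call; for the wrist camera it gives the pose at the moment of the call.
- env.sign_off(): hands the job in; it is judged then, once.
The state is a dict: "time_s": time; "qpos": joint angles; "joint_velocities": joint speeds; "effort": joint torques, N m; "tool_pos": TCP position; "tool_rot": TCP orientation; "force": force on the tool from outside, world axes, zero at the start; "wrist_torque": the same for the moment, N m; "grip_width": finger opening in m; "grasp_force": force on a finger pad.
Only numpy, scipy, OpenCV 4.12 (cv2) and the standard library are available. Lean on these libraries where they do the work, as an engineer would, in place of code of your own. Each camera call takes 0.05 s, during which the arm holds its last target. There are 200 camera calls.

### The job

Press the red plunger of the disc dispenser all the way down once and let it come back up, so that a single grey sample disc is pushed out onto the worktop. Then nudge that disc aside with the fingers, sliding it flat on the worktop without lifting it, until it lies wholly inside the ring of the yellow-ringed spot. The other grey discs stay in the dispenser, and everything else lying about stays where it is.

Things in the scene. Friction and masses are not known exactly. Their poses are not given: they have to be found in the camera images.
- dispenser: Disc dispenser, fixed to the worktop. Origin on the worktop, on the axis of the clear magazine tube (65 mm outside, top 50 mm high) in which the grey discs stand stacked on the worktop. Its own -x points out of the 13 mm high outlet gap under the tube (at yaw 0 towards the robot). Grey housing (74 mm wide, 37 mm high; 36 to 104 mm behind the tube axis, on +x) with the plunger.
- plunger_top (a point): Centre of the top face of the round red plunger cap (34 mm diameter), 72 mm behind the tube axis (dispenser +x). At rest 80 mm above the worktop, fully pressed 47 mm.
- plunger (a joint): Plunger travel, m: 0 up (rest), 0.033 fully down. A spring lifts it back (2.5 N at rest, 5 N at the bottom; pressing takes up to about 8 N). It drives a hidden slide at twice its travel that pushes the lowest disc out; the disc is clear of the tube only beyond about 0.030. When it comes up the next disc drops: a second press would push out a second disc.
- outlet (a point): Point on the worktop, 66 mm in front of the tube axis (dispenser -x), where the centre of an ejected disc comes to lie. Beware when swinging in: a tall computer (430 mm high) stands to the left behind the work (x beyond 0.66 m, y 0.08 to 0.28 m), taller equipment left of it (y over 0.33 m, x beyond 0.57 m); the way in front of them is free.
- disc_1: Lowest grey disc in the magazine, the one that is ejected: 55 mm diameter, 10 mm thick, 40 g. Origin at the centre of its underside, z up.
- disc_2: Second grey disc in the magazine, same size, lying on disc_1; to stay in the dispenser.
- disc_3: Third (top) grey disc in the magazine, same size; to stay in the dispenser.
- yellow_spot: Goal spot: a white circle with a yellow ring painted flat on the worktop (nothing to bump into), ring 96 mm inside and 110 mm outside diameter. Origin at its centre. It lies 120 to 160 mm to one side or the other of the dispenser's outlet line.
- blue_spot: A like spot with a blue ring, on the other side of the outlet; not the goal.
- brown_disc: Loose brown disc, 60 mm diameter, 8 mm thick, beside the dispenser; leave alone.
- brass_weight: Loose brass cylinder, 32 mm diameter, 28 mm high, far left; leave alone.
- knob_weight: Loose small brass weight with a knob, 25 mm diameter, 34 mm high, far left; leave alone.
- brass_ring: Loose brass ring, 68 mm outside diameter, 9 mm thick, far right; leave alone.
There are look-alikes about, which are no part of the job. Leave any orange or pink look-alike of the disc_3 alone.

How it is judged:
By the outcome, as a careful person would: the job done as asked, in the order asked, and still so for the second after the job is handed in, with the robot touching nothing.
It also fails if it takes over 64 s, if anything falls off the work surface, if the arm or the gripper's body presses on something with over 40 N, if the wrist force passes 120 N, or if a joint passes its speed limit or range.

## Working session

There is one attempt and no reset: what is moved stays moved. The work goes in short steps, Python scripts to look and compute and a tool call to move; the robot and the scene stay as the last step left them, time stands still between calls to the robot, and variables do not carry over. Pictures are saved under pics/ and viewed, at most 10 in all, crops included, and the job is handed in when it is done.

Besides the shell and the picture viewer there is one more tool, called by a JSON object that holds its "method" and its "body", one argument or row to a line. step_arm: Moves the arm, as the interface text tells. Shifts and turns lie within -1 to 1; 1 stands for 500 mm of shift or pi rad of turn. Its arguments: {"type":"object","properties":{"rows":{"type":"array"},"newtons":{"type":"number"}},"required":["rows"]}

```bash
mkdir -p pics
cat > h.py <<'E'
import numpy as np, cv2
from cell import env
def ray(ci,u,v):
    K=np.array([[ci['fx'],0,ci['cx']],[0,ci['fy'],ci['cy']],[0,0,1.]])
    d=np.array([(u-ci['cx'])/ci['fx'],(v-ci['cy'])/ci['fy']]);s=d.copy()
    for _ in range(30): s=d/(1+ci['k1']*(s@s))
    R=np.array(ci['R']);t=np.array(ci['t'])
    return -R.T@t, R.T@np.array([s[0],s[1],1.])
def onplane(ci,u,v,z=0.):
    o,d=ray(ci,u,v); return o+d*(z-o[2])/d[2]
def save(im,n): cv2.imwrite('pics/'+n,im[:,:,::-1])
E
python3 - <<'E'
from h import *
for n in('top','scene'):
    save(env.read_camera(n),n+'1.png'); c=env.camera_info(n); print(n,{k:np.round(v,3).tolist() for k,v in c.items()})
o=env.get_obs();print(o['time_s'],o['tool_pos'],o['tool_rot'],o['force'],o['grip_width'])
E
```

```text
top {'fx': 595.058, 'fy': 595.058, 'cx': 310.377, 'cy': 243.809, 'k1': 0.019, 'R': [[0.008, -1.0, 0.007], [-0.999, -0.008, -0.048], [0.048, -0.007, -0.999]], 't': [-0.08, 0.539, 1.294]}
scene {'fx': 560.351, 'fy': 560.351, 'cx': 321.586, 'cy': 232.109, 'k1': -0.1, 'R': [[-0.716, -0.698, -0.014], [-0.512, 0.538, -0.67], [0.475, -0.472, -0.742]], 't': [0.346, 0.376, 0.975]}
0.1 [ 0.19423899 -0.61978464  0.22159254] [-1.79902802e+02  7.22548870e-03  1.74099060e+01] [ 0.44162628 -0.44259682  0.90926441] 0.08686592741882891
```

View pics/top1.png

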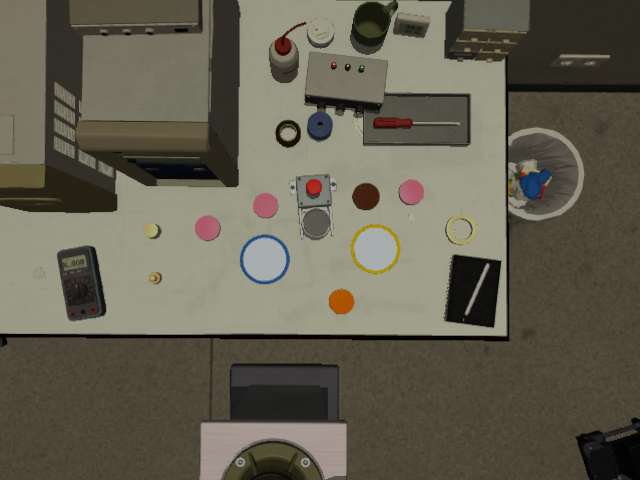

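View pics/scene1.png

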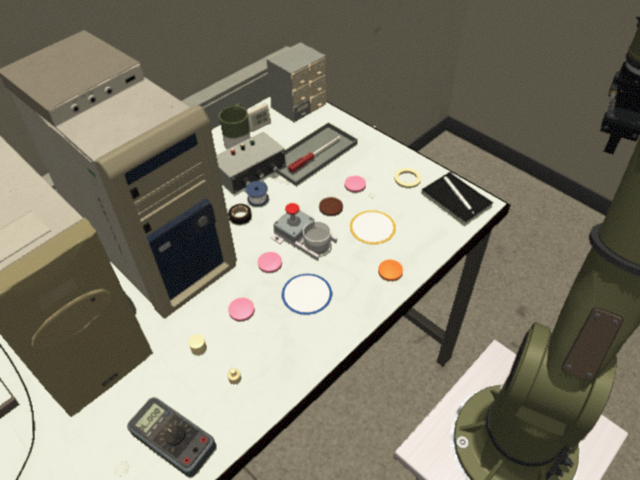

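The top view shows the red plunger at (314,187), the tube with grey discs at (316,223), the yellow ring at (375,248), the blue ring at (265,259) and the brown disc at (366,196). The look-alikes are orange at (341,301) and pink at (265,205), (207,228) and (411,192). The only grey discs are in the tube. I'll measure next and check the dispenser in an enlarged crop.

Run:
```python
from h import *
top=env.read_camera('top');sc=env.read_camera('scene');ct=env.camera_info('top');cs=env.camera_info('scene')
def blobs(im,lo,hi,box,amin=30):
    h=cv2.cvtColor(im,cv2.COLOR_RGB2HSV); m=cv2.inRange(h,np.array(lo),np.array(hi))
    M=np.zeros_like(m);x0,y0,x1,y1=box;M[y0:y1,x0:x1]=m[y0:y1,x0:x1]
    cn,_=cv2.findContours(M,cv2.RETR_EXTERNAL,cv2.CHAIN_APPROX_NONE)
    return [(cv2.fitEllipse(c),cv2.contourArea(c)) for c in cn if cv2.contourArea(c)>amin and len(c)>5]
for nm,lo,hi,bt,bs,z in [('yellow',(18,120,100),(32,255,255),(340,215,410,285),(340,200,405,250),0),('blue',(100,120,60),(125,255,255),(235,230,295,290),(270,265,340,320),0),('red',(0,150,100),(8,255,255),(300,175,330,200),(280,200,305,218),.08),('red2',(172,150,100),(180,255,255),(300,175,330,200),(280,200,305,218),.08),('orange',(5,150,100),(17,255,255),(320,285,360,320),(370,250,410,285),.01)]:
    for n,im,ci,b in(('top',top,ct,bt),('scene',sc,cs,bs)):
        for e,a in blobs(im,lo,hi,b):
            u,v=e[0]; print(nm,n,np.round(e[0],1),np.round(e[1],1),a,np.round(onplane(ci,u,v,z),4))
for u,v,z in((366,196,.008),(265,205,.01),(341,301,.01)): print(np.round(onplane(ct,u,v,z),3))
a=cv2.resize(top[165:275,235:410],None,fx=4,fy=4,interpolation=cv2.INTER_CUBIC)
save(a,'crop1.png')
```

```text
yellow top [375.1 248.6] [48.5 48.8] 1856.0 [ 0.5306 -0.2196  0.    ]
yellow scene [372.3 226.8] [32.  43.6] 72.5 [ 0.5292 -0.2196  0.    ]
blue top [264.2 259.1] [47.9 48.1] 1810.0 [0.5053 0.0261 0.    ]
red top [313.5 186.5] [14.3 14.6] 161.5 [ 0.6563 -0.081   0.08  ]
red scene [291.9 208.4] [ 9.3 12.6] 90.5 [ 0.6521 -0.079   0.08  ]
orange top [341.1 301.3] [24.  24.4] 457.5 [ 0.4138 -0.1442  0.01  ]
orange scene [390.  269.7] [19.4 23.1] 350.0 [ 0.4112 -0.142   0.01  ]
[ 0.647 -0.198  0.008]
[0.624 0.025 0.01 ]
[ 0.414 -0.144  0.01 ]
```

View pics/crop1.png

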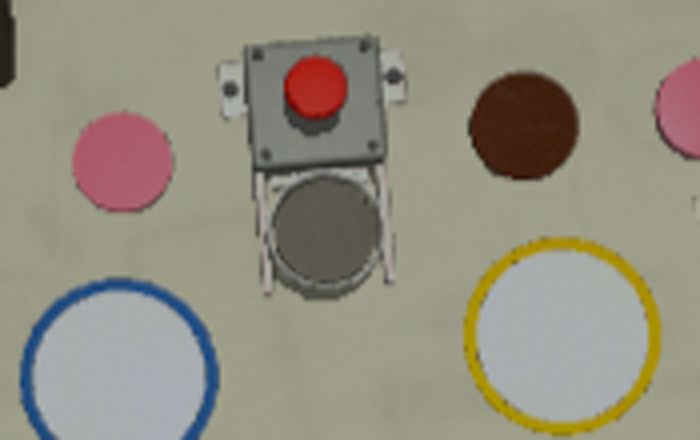

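The crop confirms the dispenser: red cap at about (314,187), yaw about +4°, three grey discs in the tube, and rails ending level with the front of the tube. The yellow ring is on the right at (0.530,-0.220), and the plunger is at about (0.654,-0.080). I'll turn the tool to yaw 90°, where tool x is world +y and tool y is world +x.

{"method": "step_arm", "body": {
  "rows": [
    {"angular": [0,0,-0.05],"slide": [0,0,0],"jaw": 0},
    {"angular": [0,0,-0.05],"slide": [0,0,0],"jaw": 0},
    {"angular": [0,0,-0.05],"slide": [0,0,0],"jaw": 0},
    {"angular": [0,0,-0.05],"slide": [0,0,0],"jaw": 0},
    {"angular": [0,0,-0.05],"slide": [0,0,0],"jaw": 0},
    {"angular": [0,0,-0.05],"slide": [0,0,0],"jaw": 0},
    {"angular": [0,0,-0.05],"slide": [0,0,0],"jaw": 0},
    {"angular": [0,0,-0.053],"slide": [0,0,0],"jaw": 0},
    {"angular": [0,0,0],"slide": [0,0,0],"jaw": 0}
  ]
}}

```text
time_s: 1.32
tool_pos: [0.1943, -0.6201, 0.2223]
tool_rot: [-180.0, -0.0, 89.8]
force: [0.2, -0.6, 0.2]
grip_width: 0.0058
grasp_force: 0.0
```

{"method": "step_arm", "body": {
  "rows": [
    {"angular": [0,0,0],"slide": [0.08,0.068,0],"jaw": 0},
    {"angular": [0,0,0],"slide": [0.08,0.068,0],"jaw": 0},
    {"angular": [0,0,0],"slide": [0.08,0.068,0],"jaw": 0},
    {"angular": [0,0,0],"slide": [0.08,0.068,0],"jaw": 0},
    {"angular": [0,0,0],"slide": [0.08,0.068,0],"jaw": 0},
    {"angular": [0,0,0],"slide": [0.08,0.068,0],"jaw": 0},
    {"angular": [0,0,0],"slide": [0.08,0.068,0],"jaw": 0},
    {"angular": [0,0,0],"slide": [0.08,0.068,0],"jaw": 0},
    {"angular": [0,0,0],"slide": [0.08,0.068,0],"jaw": 0},
    {"angular": [0,0,0],"slide": [0.08,0.068,0],"jaw": 0}
  ]
}}

```text
time_s: 2.58
tool_pos: [0.5357, -0.2193, 0.2227]
tool_rot: [180.0, 0.0, 89.7]
force: [0.4, 0.1, 0.7]
grip_width: 0.0008
grasp_force: 0.0
```

{"method": "step_arm", "body": {
  "rows": [
    {"angular": [0,0,0],"slide": [0.08,0.068,0],"jaw": 0},
    {"angular": [0,0,0],"slide": [0.08,0.068,0],"jaw": 0},
    {"angular": [0,0,0],"slide": [0.06,0.05,0],"jaw": 0},
    {"angular": [0,0,0],"slide": [0,0,0],"jaw": 0},
    {"angular": [0,0,0],"slide": [0,0,0],"jaw": 0}
  ]
}}

```text
time_s: 3.2
tool_pos: [0.6275, -0.1114, 0.2222]
tool_rot: [-179.9, 0.0, 89.8]
force: [0.5, -0.8, -0.2]
grip_width: 0.0005
grasp_force: 0.0
```

Run:
```python
from h import *
ci=env.camera_info('wrist');w=env.read_camera('wrist');o=env.get_obs()
print(o['time_s'],o['tool_pos'],o['tool_rot'],o['force'],o['grip_width'],o['qpos'])
h=cv2.cvtColor(w,cv2.COLOR_RGB2HSV);m=cv2.inRange(h,np.array((0,150,80)),np.array((8,255,255)))
for c in cv2.findContours(m,0,1)[0]:
    if cv2.contourArea(c)>200:
        e=cv2.fitEllipse(c);print(e,onplane(ci,*e[0],.08))
save(w,'w1.png')
```

```text
3.25 [ 0.62731994 -0.11224195  0.22229276] [-1.79953897e+02  6.55655021e-02  8.97639122e+01] [0.06398213 0.45028204 0.80164887] 0.00032791873699302614 [ 36.12053499  20.57025902 -36.56663417  84.05673031  12.36087857
  79.45991491  -1.19959934]
((501.0723571777344, 317.88885498046875), (19.80333137512207, 28.827571868896484), 11.180805206298828) [ 0.7779773  -0.19721408  0.08      ]
((359.52154541015625, 183.25582885742188), (41.80441665649414, 42.22483825683594), 20.348302841186523) [ 0.65519419 -0.0823225   0.08      ]
```

View pics/w1.png

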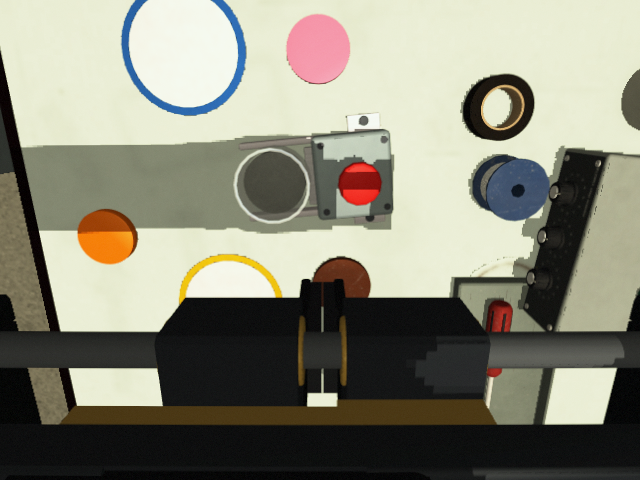

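The wrist view shows the cap at (360,184), which puts it at (0.655,-0.082), in agreement with the top view. The tube rim is at (272,186), with the grey disc inside. I'll move over the plunger and come down.

{"method": "step_arm", "body": {
  "rows": [
    {"angular": [0,0,0],"slide": [0.031,0.028,0],"jaw": 0},
    {"angular": [0,0,0],"slide": [0.03,0.027,0],"jaw": 0},
    {"angular": [0,0,0],"slide": [0,0,0.08],"jaw": 0},
    {"angular": [0,0,0],"slide": [0,0,0.08],"jaw": 0},
    {"angular": [0,0,0],"slide": [0,0,0.07],"jaw": 0},
    {"angular": [0,0,0],"slide": [0,0,0.03],"jaw": 0},
    {"angular": [0,0,0],"slide": [0,0,0],"jaw": 0},
    {"angular": [0,0,0],"slide": [0,0,0],"jaw": 0}
  ]
}}

```text
time_s: 4.25
tool_pos: [0.6568, -0.0798, 0.0943]
tool_rot: [179.8, 0.0, 90.0]
force: [1.0, 0.4, -0.3]
grip_width: 0.0006
grasp_force: 0.0
```

Run:
```python
from h import *
o=env.get_obs(); print(o['tool_pos'],o['force'])
```

```text
[ 0.6568081  -0.07982575  0.0943277 ] [ 0.9525059   0.40454639 -0.34424057]
```

{"method": "step_arm", "body": {
  "rows": [
    {"angular": [0,0,0],"slide": [0,0,0.02],"jaw": 0},
    {"angular": [0,0,0],"slide": [0,0,0.01],"jaw": 0},
    {"angular": [0,0,0],"slide": [0,0,0.01],"jaw": 0},
    {"angular": [0,0,0],"slide": [0,0,0.01],"jaw": 0},
    {"angular": [0,0,0],"slide": [0,0,0.01],"jaw": 0},
    {"angular": [0,0,0],"slide": [0,0,0.01],"jaw": 0},
    {"angular": [0,0,0],"slide": [0,0,0.01],"jaw": 0},
    {"angular": [0,0,0],"slide": [0,0,0.008],"jaw": 0},
    {"angular": [0,0,0],"slide": [0,0,0],"jaw": 0}
  ]
}}

```text
time_s: 5.38
tool_pos: [0.656, -0.0803, 0.0492]
tool_rot: [179.9, 0.0, 89.9]
force: [-0.3, -0.2, 4.7]
grip_width: 0.0006
grasp_force: 2.2
```

{"method": "step_arm", "body": {
  "rows": [
    {"angular": [0,0,0],"slide": [0,0,0.006],"jaw": 0},
    {"angular": [0,0,0],"slide": [0,0,0],"jaw": 0},
    {"angular": [0,0,0],"slide": [0,0,0],"jaw": 0}
  ]
}}

```text
time_s: 5.75
tool_pos: [0.656, -0.0803, 0.0475]
tool_rot: [179.9, 0.0, 89.9]
force: [-2.6, -0.5, 11.3]
grip_width: 0.0006
grasp_force: 5.3
```

The force rose past 8 N at z≈0.047, so the plunger is at the bottom. I'll release it.

{"method": "step_arm", "body": {
  "rows": [
    {"angular": [0,0,0],"slide": [0,0,-0.02],"jaw": 0},
    {"angular": [0,0,0],"slide": [0,0,-0.02],"jaw": 0},
    {"angular": [0,0,0],"slide": [0,0,-0.02],"jaw": 0},
    {"angular": [0,0,0],"slide": [0,0,-0.04],"jaw": 0},
    {"angular": [0,0,0],"slide": [0,0,-0.08],"jaw": 0},
    {"angular": [0,0,0],"slide": [0,0,-0.1],"jaw": 0},
    {"angular": [0,0,0],"slide": [0,0,-0.06],"jaw": 0},
    {"angular": [0,0,0],"slide": [0,0,0],"jaw": 0},
    {"angular": [0,0,0],"slide": [0,0,0],"jaw": 0}
  ]
}}

```text
time_s: 6.88
tool_pos: [0.6548, -0.0802, 0.2149]
tool_rot: [-179.9, 0.0, 90.0]
force: [-0.8, -1.0, 0.5]
grip_width: 0.0009
grasp_force: 0.0
```

Run:
```python
from h import *
ci=env.camera_info('wrist');w=env.read_camera('wrist');o=env.get_obs()
save(w,'w2.png')
t=env.read_camera('scene')
save(np.vstack([cv2.resize(w,(400,300)),cv2.resize(t[180:300,230:390],(400,300))]),'w2b.png')
print(o['tool_pos'],o['time_s'])
```

```text
[ 0.65451514 -0.08032857  0.21422792] 6.925
```

View pics/w2b.png

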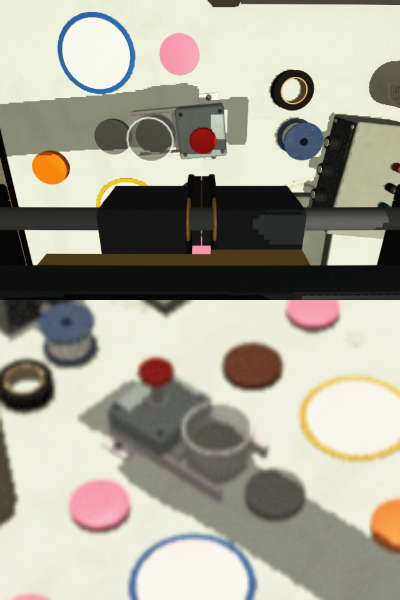

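One disc is out, at wrist pixel about (179,217) and scene pixel about (340,257). The other discs are still in the tube and the plunger is up. I'll measure where the disc is.

```bash
cat >> h.py <<'E'
def darkblob(im,ci,box,thr,z=.01):
    x0,y0,x1,y1=box;g=cv2.GaussianBlur(cv2.cvtColor(im,cv2.COLOR_RGB2GRAY),(3,3),0)[y0:y1,x0:x1]
    for c in cv2.findContours((g<thr).astype('uint8'),0,1)[0]:
        if cv2.contourArea(c)>80 and len(c)>5:
            e=cv2.fitEllipse(c);u,v=e[0][0]+x0,e[0][1]+y0
            print(np.round((u,v),1),np.round(e[1],1),np.round(onplane(ci,u,v,z),4))
E
python3 - <<'E'
from h import *
w=cv2.imread('pics/w2.png')[:,:,::-1];ci=env.camera_info('wrist')
s=env.read_camera('scene');cs=env.camera_info('scene')
g=cv2.cvtColor(w,cv2.COLOR_RGB2GRAY);print(g[217,130:240:5]);gs=cv2.cvtColor(s,cv2.COLOR_RGB2GRAY);print(gs[258,320:362:2])
for t in(85,100,115):darkblob(w,ci,(140,180,205,250),t)
for t in(85,100,115):darkblob(s,cs,(322,242,358,272),t,.008)
print('tube rim',onplane(ci,152*1.6,138*1.6,.05))
E
```

```text
[137 139 136 138 129  72  74  73  73  77  76  74  73  73  76 181  72 109
  71  70  73  73]
[139 140 138 136  90  86  86  81  81  84  85  86  83  76  82  78 177 234
 233 231 232]
[178.5 215.4] [51.3 53.6] [ 0.5177 -0.0912  0.01  ]
[178.4 215.4] [52.1 54.7] [ 0.5176 -0.0912  0.01  ]
[178.3 215.4] [53.4 55.3] [ 0.5176 -0.0912  0.01  ]
[339.  258.6] [16.8 21.1] [ 0.5152 -0.0889  0.008 ]
[338.9 258.3] [18.  23.1] [ 0.516  -0.0893  0.008 ]
[338.9 258.4] [19.3 23.9] [ 0.5157 -0.0892  0.008 ]
tube rim [ 0.58677471 -0.08615127  0.05      ]
```

{"method": "step_arm", "body": {
  "rows": [
    {"angular": [0,0,0],"slide": [0.024,-0.072,0],"jaw": 0.23},
    {"angular": [0,0,0],"slide": [0.024,-0.072,0],"jaw": 0.23},
    {"angular": [0,0,0],"slide": [0.024,-0.072,0],"jaw": 0.23},
    {"angular": [0,0,0],"slide": [0.024,-0.071,0],"jaw": 0.23},
    {"angular": [0,0,-0.032],"slide": [0,0,0],"jaw": 0.23},
    {"angular": [0,0,0],"slide": [0,0,0.1],"jaw": 0.23},
    {"angular": [0,0,0],"slide": [0,0,0.1],"jaw": 0.23},
    {"angular": [0,0,0],"slide": [0,0,0.1],"jaw": 0.23},
    {"angular": [0,0,0],"slide": [0,0,0.05],"jaw": 0.23},
    {"angular": [0,0,0],"slide": [0,0,0],"jaw": 0.23}
  ]
}}

```text
time_s: 8.28
tool_pos: [0.5093, -0.0317, 0.038]
tool_rot: [-179.7, -0.1, 95.7]
force: [-0.9, 0.1, 0.6]
grip_width: 0.02
grasp_force: 0.0
```

{"method": "step_arm", "body": {
  "rows": [
    {"angular": [0,0,0],"slide": [0,0,0],"jaw": 0.23}
  ]
}}

```text
time_s: 8.4
tool_pos: [0.5126, -0.032, 0.0413]
tool_rot: [179.9, 0.0, 95.7]
force: [0.8, 0.1, 0.5]
grip_width: 0.0201
grasp_force: 0.0
```

{"method": "step_arm", "body": {
  "rows": [
    {"angular": [0,0,0],"slide": [0,0,0.03],"jaw": 0.23},
    {"angular": [0,0,0],"slide": [0,0,0.03],"jaw": 0.23},
    {"angular": [0,0,0],"slide": [0,0,0.01],"jaw": 0.23},
    {"angular": [0,0,0],"slide": [0,0,0],"jaw": 0.23},
    {"angular": [0,0,0],"slide": [0,0,0],"jaw": 0.23},
    {"angular": [0,0,0],"slide": [0,0,0],"jaw": 0.23}
  ]
}}

```text
time_s: 9.15
tool_pos: [0.5123, -0.0321, 0.0059]
tool_rot: [180.0, 0.0, 95.7]
force: [0.5, 0.6, -0.2]
grip_width: 0.0201
grasp_force: 0.0
```

{"method": "step_arm", "body": {
  "rows": [
    {"angular": [0,0,0],"slide": [-0.016,0,0],"jaw": 0.23},
    {"angular": [0,0,0],"slide": [-0.016,0,0],"jaw": 0.23},
    {"angular": [0,0,0],"slide": [-0.016,0,0],"jaw": 0.23},
    {"angular": [0,0,0],"slide": [-0.016,0,0],"jaw": 0.23},
    {"angular": [0,0,0],"slide": [-0.016,0,0],"jaw": 0.23},
    {"angular": [0,0,0],"slide": [-0.016,0,0],"jaw": 0.23},
    {"angular": [0,0,0],"slide": [-0.016,0,0],"jaw": 0.23},
    {"angular": [0,0,0],"slide": [-0.016,0,0],"jaw": 0.23},
    {"angular": [0,0,0],"slide": [-0.016,0,0],"jaw": 0.23},
    {"angular": [0,0,0],"slide": [0,0,0],"jaw": 0.23}
  ]
}}

```text
time_s: 10.4
tool_pos: [0.5192, -0.1047, 0.0055]
tool_rot: [180.0, 0.0, 95.6]
force: [-0.3, 0.1, -0.4]
grip_width: 0.0201
grasp_force: 0.0
```

Run:
```python
from h import *
s=env.read_camera('scene');t=env.read_camera('top');o=env.get_obs();print(o['tool_pos'],o['force'])
save(np.hstack([cv2.resize(s[170:300,280:430],(400,347)),cv2.resize(t[180:310,260:410],(400,347))]),'p3.png')
```

```text
[ 0.51907834 -0.10369956  0.00550092] [-0.38879885 -0.66003137 -0.70483317]
```

View pics/p3.png

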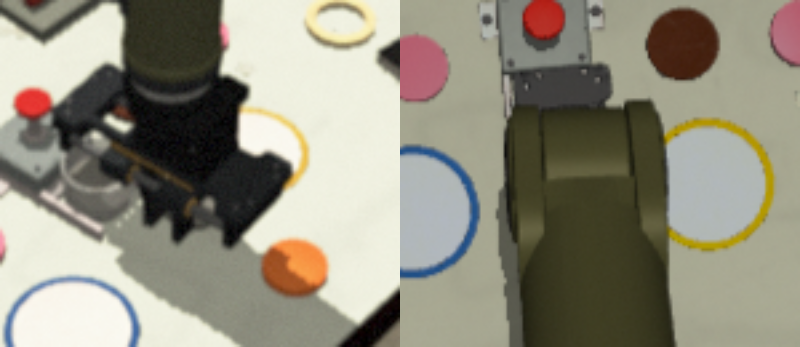

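The disc has left the outlet and sits hidden in front of the fingers. There is no contact force and nothing else has moved, so I'll continue the push.

{"method": "step_arm", "body": {
  "rows": [
    {"angular": [0,0,0],"slide": [-0.016,0,0],"jaw": 0.23},
    {"angular": [0,0,0],"slide": [-0.016,0,0],"jaw": 0.23},
    {"angular": [0,0,0],"slide": [-0.016,0,0],"jaw": 0.23},
    {"angular": [0,0,0],"slide": [-0.016,0,0],"jaw": 0.23},
    {"angular": [0,0,0],"slide": [-0.016,0,0],"jaw": 0.23},
    {"angular": [0,0,0],"slide": [-0.016,0,0],"jaw": 0.23},
    {"angular": [0,0,0],"slide": [-0.016,0,0],"jaw": 0.23},
    {"angular": [0,0,0],"slide": [-0.016,0,0],"jaw": 0.23},
    {"angular": [0,0,0],"slide": [-0.016,0,0],"jaw": 0.23},
    {"angular": [0,0,0],"slide": [-0.008,0,0],"jaw": 0.23}
  ]
}}

```text
time_s: 11.75
tool_pos: [0.5267, -0.18, 0.0055]
tool_rot: [-180.0, 0.0, 95.7]
force: [0.4, 0.9, 0.4]
grip_width: 0.0202
grasp_force: 0.2
```

{"method": "step_arm", "body": {
  "rows": [
    {"angular": [0,0,0],"slide": [0,0,0],"jaw": 0.23},
    {"angular": [0,0,0],"slide": [0,0,0],"jaw": 0.23}
  ]
}}

```text
time_s: 12.0
tool_pos: [0.5267, -0.1791, 0.0055]
tool_rot: [-180.0, 0.0, 95.7]
force: [-1.1, -0.1, 0.8]
grip_width: 0.0201
grasp_force: 0.0
```

{"method": "step_arm", "body": {
  "rows": [
    {"angular": [0,0,0],"slide": [-0.006,0,0],"jaw": 0.23},
    {"angular": [0,0,0],"slide": [-0.005,0,0],"jaw": 0.23},
    {"angular": [0,0,0],"slide": [0,0,0],"jaw": 0.23},
    {"angular": [0,0,0],"slide": [0.02,0,0],"jaw": 0.23},
    {"angular": [0,0,0],"slide": [0.04,0,0],"jaw": 0.23},
    {"angular": [0,0,0],"slide": [0,0,0],"jaw": 0.23},
    {"angular": [0,0,0],"slide": [0,0,-0.1],"jaw": 0.23},
    {"angular": [0,0,0],"slide": [0,0,-0.1],"jaw": 0.23},
    {"angular": [0,0,0],"slide": [0,0,-0.1],"jaw": 0.23},
    {"angular": [0,0,0],"slide": [0,0,-0.1],"jaw": 0.23}
  ]
}}

```text
time_s: 13.25
tool_pos: [0.524, -0.1548, 0.2073]
tool_rot: [180.0, 0.0, 95.7]
force: [1.1, -0.5, 0.9]
grip_width: 0.0205
grasp_force: 0.0
```

{"method": "step_arm", "body": {
  "rows": [
    {"angular": [0,0,0],"slide": [0.08,0,0],"jaw": 0.23},
    {"angular": [0,0,0],"slide": [0.1,0,0],"jaw": 0.23},
    {"angular": [0,0,0],"slide": [0.1,0,0],"jaw": 0.23},
    {"angular": [0,0,0],"slide": [0.08,0,0],"jaw": 0.23},
    {"angular": [0,0,0],"slide": [0,0,0],"jaw": 0.23},
    {"angular": [0,0,0],"slide": [0,0,0],"jaw": 0.23}
  ]
}}

```text
time_s: 14.0
tool_pos: [0.5063, 0.0234, 0.2055]
tool_rot: [-180.0, 0.1, 95.7]
force: [-0.9, -0.7, -0.4]
grip_width: 0.0204
grasp_force: 0.0
```

Run:
```python
from h import *
s=env.read_camera('scene');t=env.read_camera('top');o=env.get_obs();print(o['tool_pos'],o['force'],o['time_s'])
darkblob(t,env.camera_info('top'),(355,228,395,268),140);darkblob(s,env.camera_info('scene'),(352,212,392,242),140,.008)
save(np.hstack([cv2.resize(s[140:320,220:430],(400,343)),cv2.resize(t[165:325,235:420],(400,346))[:343]]),'p4.png')
```

```text
[0.50645319 0.02255704 0.20537642] [ 0.24653306 -0.22420738 -0.71161581] 14.1
[374.9 248.4] [24.1 25. ] [ 0.5305 -0.218   0.01  ]
```

View pics/p4.png

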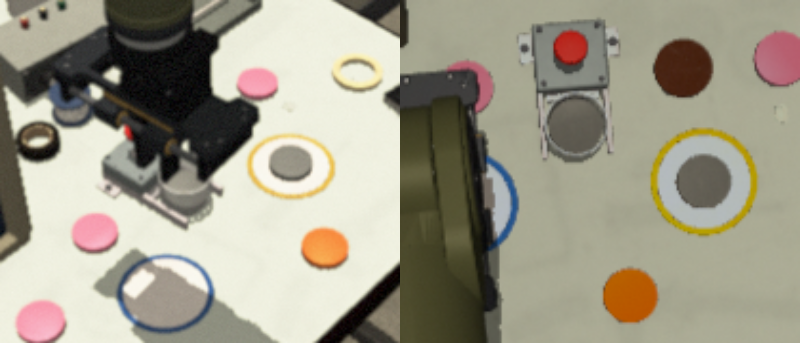

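The disc is centred in the yellow ring at (0.5305,-0.218), within 2 mm of the ring's centre. The plunger is up, the other discs are still in the tube, nothing else has moved, and the arm is clear of everything.

```bash
python3 -c "
from cell import env
print(env.sign_off())"
```

```text
the job is handed in; nothing more can be done
None
```

I pressed the plunger once, slid the single ejected disc flat to within 2 mm of the yellow ring's centre, and handed the job in at about 14 s with everything else left in place.

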